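# Screw the gauge table up to its stop, back off a quarter turn, bring the magnifier over

### The job

Crank the red handwheel of the green screw jack clockwise (seen from above), several turns if need be, until you feel it come up against its stop, then back it off a quarter turn so that the screw does not jam. Then swing the magnifier in by its wooden grip until the lens is centred over the blued gauge on the lifting table, let go, and leave the other things on the table where they are.

Things in the scene. Friction and masses are not known exactly. Their poses are not given: they have to be found in the camera images.
- crank (a joint): Angle (rad) of the red handwheel (level, rim 140 mm across) on the fixed green jack stand. Grows clockwise seen from above, which raises the lifting table 12 mm a turn; counts from an arbitrary mark. A hard stop lies 1.4 to 2.2 turns on from the start, found by feel: the value grows no more and the resistance at the grip, else about 2 N, shoots up. The wheel stays where left.
- wheel_axis (a point): Point on the handwheel's upright axis at rim height (93 mm above the table). The jack stand (base 150 x 340 x 30 mm, fixed) has another place and yaw each time; this point lies 170 mm from the lifting table's middle, along the stand.
- crank_grip_mid (a point): Mid-height point (134 mm above the table) of the black crank grip: an upright cylinder 28 mm in diameter, from 101 to 163 mm above the table, on the handwheel 60 mm from its axis. It spins freely on its own pin, so it can be pinched from above and led round the circle with the gripper's yaw unchanged.
- gauge_mid (a point): Centre of the blued roll profile gauge (100 x 94 mm plate, wide channel along it, brass stud in the middle), fixed on the steel lifting table at the other end of the jack stand; about 80 to 107 mm above the work table, rising as the wheel turns clockwise.
- lens_mid (a point): Centre of the magnifier lens: brass ring 130 mm across, level, 191 mm above the table, on a two-link iron swing arm (300 mm post to elbow, 300 mm elbow to lens centre). Both joints are upright hinges with light friction that stay where left, so the lens can be led anywhere level. It starts parked left of the jack; the elbow stays on the far side.
- lens_grip_mid (a point): Mid-height point (229 mm above the table) of the upright wooden grip, 26 mm in diameter, from 199 to 255 mm above the table, on the outer edge of the magnifier ring: 75 mm beyond the lens centre, on the line from elbow through lens centre. It spins freely on its pin: pinch it from above and lead it, gripper yaw unchanged.
- dog_a_mid (a point): Bystander, loose, to be left alone: larger steel lathe dog, 68 mm eye, bent tail. This point is its centre.
- dog_b_mid (a point): Bystander, loose, to be left alone: smaller steel lathe dog, 56 mm eye, bent tail. This point is its centre.
- centre_finder_mid (a point): Bystander, loose, to be left alone: brass centre finder, 110 mm long, flat on the table. This point is its centre.
- template_mid (a point): Bystander, loose, to be left alone: blued U-shaped plate template, 120 x 65 x 6 mm. This point is its centre.
- roll_ring_mid (a point): Bystander, loose, to be left alone: grooved steel roll ring, 80 mm diameter, 52 mm high. This point is its centre.
- stamp_block_mid (a point): Bystander, loose, to be left alone: wooden block, 80 x 45 x 35 mm. This point is its centre.

How it is judged:
By the outcome, as a careful person would: the job done as asked, in the order asked, and still so for the second after the job is handed in, with the robot touching nothing.
It also fails if it takes over 72 s, if anything falls off the work surface, if the arm or the gripper's body presses on something with over 40 N, if the wrist force passes 120 N, or if a joint passes its speed limit or range.

### The arm

A 6-joint arm with a two-finger parallel gripper is mounted at the origin on the work surface. World frame = base frame: x ahead of the robot, y to its left, z up, the work surface at z = 0. Lengths are in m, angles in rad, forces in N, time in s.
With the tool pointing down it reaches from about 0.225 to 0.725 m from the base axis. Payload 3.1 kg.
Tool frame: the origin (TCP) lies midway between the tips of the shut fingers; the grasp point (between the pads) lies 19 mm behind it (env.tcp_to_grasp is the distance from the TCP to the grasp point, in m); z points along the fingers, y is the line along which they close (so a half turn about z gives the same grasp; the last joint's range is limited). The gripper opens to 85 mm and grips with 20 to 120 N. Pads are 22 mm wide; open, the fingers measure 114 mm over their backs; the gripper's body (76 mm by 85 mm) begins 54 mm behind the grasp point. The pads swing forward as they close: fully open they stand 13 mm farther back than shut.
Start: joints at [-1.26, 0.048, 0.099, 1.622, 0, 1.443], TCP at [0.223, -0.475, 0.231] pointing down, gripper open.
Joint ranges: [-2.91, 2.91], [-0.99, 1.94], [-1.21, 1.42], [-2.12, 2.29], [-1.49, 1.47], [-3.14, 3.14]. Speed limits (rad/s): [2.79, 2.79, 3.14, 3.14, 3.14, 3.14].

### API

Orientations are given as [roll, pitch, yaw] about the fixed x, y, z axes, in that order (R = Rz(yaw) Ry(pitch) Rx(roll)).
In Python, from rig import env gives the robot as it stands.
- The arm moves only by the tool play_rows, never from a script. Its argument "series" is a list of rows, each an object with "dr": the turn, a rotation vector about the tool's x, y, z in rad, a list of three; "dp": the shift along the tool's x, y, z in mm, a list of three; "jaw": the opening in per cent of the stroke, from 0 (shut) to 100 (fully open). A call has 1 to 5 rows; each row shifts and turns the commanded pose from where the row before left it, along the tool's axes as they then stand; what a row does not reach is not made up. A row lasts 1/12 s, in which the tool goes at most 41.7 mm and 7.16 degrees, less where a joint would pass 70% of its speed; a pose out of reach is approached as far as the arm can. A call is refused whole if a number of a shift passes 41.7 or a number of a turn 0.125, either way. A call with a gripper value outside its range is refused whole. The fingers move at their own pace and stop on an object; "newtons" is the grip in N (left out, the last holds). Time passes only in rows, so rows that do not move let the fingers close. It gives the time, the measured TCP pose, the force, the opening and the grip force at its end, in the units of the state.
- env.read_state(): the state, without advancing time (a new reading comes with each control period).
- env.read_camera(name): name is "side" or "top"; returns a dict with "frame" (420x560x3 uint8, red, green, blue), "depth" (420x560 float32, m along the optical axis (not along the pixel's ray), 0 where there is no reading), "fx", "fy", "cx", "cy" (pixels), "rvec" (rotation vector, rad) and "tvec" (3), from world to camera coordinates, as OpenCV has them. Camera axes: x right, y down, z forward; pixel columns grow to the right and rows downward; lengths in m; the calibration is good to about 2 mm. A picture is of the moment at which its call begins.
- env.sign_off(): hands the job in; it is judged then, once.
Trained networks look in a picture, given as the dict that the camera call returned (one of the last four; its "shot" number tells which), for a name from the list of things; names that differ only in an ending like _2 or _b are one class to them, and where a whole thing is asked for, a point or a joint stands for the part that bears it (a point fixed in the world has none). Each returns a list of dicts, best first, with "conf" (0 to 1); they miss things now and then, are a little off and sometimes report something else, mostly with a low value. They report only what shows in the picture. A call takes as long as a camera call.
- env.boxes_of(name, picture): "rect" ([left, top, right, bottom] in pixels, round what is visible of it).
The state is a dict: "time_s": time; "joints": joint angles; "qvel": joint speeds; "effort": joint torques, N m; "position": TCP position; "orientation": TCP orientation; "force": force on the tool from outside, world axes, zero at the start; "torque": the same for the moment, N m; "gripper_width": finger opening in m; "grip_force": force on a finger pad.
Only numpy, scipy, OpenCV 4.12 (cv2) and the standard library are available. Lean on these libraries where they do the work, as an engineer would, in place of code of your own. Each camera call takes 0.05 s, during which the arm holds its last target. There are 200 camera calls.

## Working session

There is one attempt and no reset: what is moved stays moved. The work goes in short steps, Python scripts to look and compute and a tool call to move; the robot and the scene stay as the last step left them, time stands still between calls to the robot, and variables do not carry over. Pictures are saved under pics/ and viewed, at most 10 in all, crops included, and the job is handed in when it is done.

Besides the shell and the picture viewer there is one more tool, called after ">>>" in YAML: its name, and indented under it one key for each argument. play_rows: Moves the arm, as the interface text tells. Its arguments: {"type":"object","properties":{"series":{"type":"array","items":{"type":"object","properties":{"dr":{"type":"array","items":{"type":"number"}},"dp":{"type":"array","items":{"type":"number"}},"jaw":{"type":"number"}}}},"newtons":{"type":"number"}},"required":["series"]}

```bash
mkdir -p pics; cat > h.py <<'E'
import numpy as np, cv2
from rig import env
from scipy.spatial.transform import Rotation as R
def cloud(c):
    v,u=np.indices(c['depth'].shape); z=c['depth']
    p=np.stack([(u-c['cx'])/c['fx']*z,(v-c['cy'])/c['fy']*z,z],-1)
    M=cv2.Rodrigues(np.array(c['rvec'],float))[0]
    w=(p-np.array(c['tvec']).ravel())@M
    w[z==0]=np.nan
    return w
def save(c,n): cv2.imwrite('pics/'+n,c['frame'][:,:,::-1])
E
python3 - <<'E'
from h import *
s=env.read_state(); print({k:np.round(v,3) for k,v in s.items()})
for n in('top','side'):
    c=env.read_camera(n); save(c,n+'0.png'); w=cloud(c)
    np.savez('/tmp/'+n,w=w,f=c['frame'])
    for o in ['crank','crank_grip_mid','gauge_mid','lens_mid','lens_grip_mid','dog_a_mid','centre_finder_mid','template_mid','roll_ring_mid','stamp_block_mid']:
        for b in env.boxes_of(o,c)[:2]:
            l,t,r,bt=[int(x) for x in b['rect']]
            q=w[(t+bt)//2,(l+r)//2]
            print(n,o,round(b['conf'],2),[l,t,r,bt],np.round(q,3))
E
```

```text
{'time_s': np.float64(0.0), 'joints': array([-1.26 ,  0.049,  0.098,  1.622,  0.   ,  1.443]), 'qvel': array([ 0.   , -0.   ,  0.001, -0.001,  0.   ,  0.001]), 'effort': array([ 1.0000e-03, -3.3878e+01,  3.2002e+01,  2.0000e-02,  0.0000e+00,
        0.0000e+00]), 'position': array([ 0.223, -0.475,  0.23 ]), 'orientation': array([-3.139, -0.   ,  0.439]), 'force': array([0.533, 0.342, 0.3  ]), 'torque': array([0.02 , 0.007, 0.046]), 'grip_force': np.float64(0.0), 'gripper_width': np.float64(0.085)}
top crank 0.9 [282, 203, 328, 257] [ 0.536 -0.108  0.101]
top crank 0.35 [301, 147, 342, 178] [ 0.756 -0.169 -0.003]
top lens_mid 0.86 [136, 139, 230, 252] [0.649 0.269 0.008]
top lens_grip_mid 0.42 [134, 244, 150, 254] [0.487 0.312 0.253]
top dog_a_mid 0.69 [373, 247, 427, 276] [ 0.439 -0.417 -0.001]
top centre_finder_mid 0.46 [168, 175, 197, 213] [ 0.653  0.274 -0.   ]
top template_mid 0.72 [300, 148, 343, 177] [ 0.756 -0.169 -0.003]
top roll_ring_mid 0.55 [145, 243, 173, 256] [0.481 0.329 0.055]
top roll_ring_mid 0.17 [230, 220, 269, 262] [0.505 0.055 0.089]
top stamp_block_mid 0.67 [175
[... 229 characters left out ...]
id 0.6 [228, 186, 260, 220] [ 0.753 -0.176  0.   ]
side lens_mid 0.93 [175, 223, 273, 361] [0.613 0.218 0.197]
side lens_grip_mid 0.51 [255, 338, 266, 355] [0.488 0.318 0.254]
side lens_grip_mid 0.43 [304, 359, 342, 396] [0.37  0.256 0.036]
side dog_a_mid 0.67 [349, 155, 370, 196] [ 0.448 -0.424  0.003]
side centre_finder_mid 0.74 [194, 318, 225, 370] [0.646 0.271 0.013]
side template_mid 0.67 [228, 190, 260, 220] [ 0.75  -0.169  0.   ]
side template_mid 0.62 [256, 334, 270, 355] [0.485 0.313 0.255]
side roll_ring_mid 0.87 [240, 370, 278, 412] [0.488 0.338 0.052]
side roll_ring_mid 0.7 [174, 222, 274, 360] [0.613 0.216 0.198]
side stamp_block_mid 0.67 [302, 356, 342, 397] [0.372 0.255 0.036]
```

View pics/top0.png

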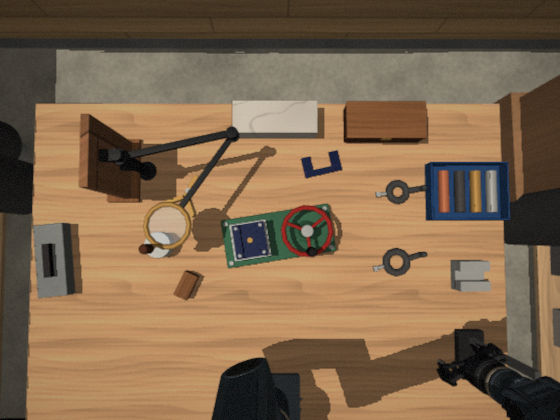

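View pics/side0.png

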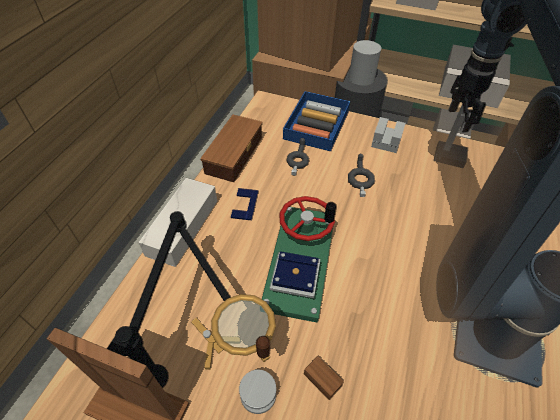

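The top view shows the wheel hub at (307,230), crank grip at about (312,252), gauge at (250,240), lens at (167,225) and its grip at about (147,249), above the roll ring. The side view agrees with this. Next I'll fit precise positions.

```bash
python3 - <<'E'
from h import *
def fit(p):
    A=np.c_[2*p[:,:2],np.ones(len(p))]; s=np.linalg.lstsq(A,(p[:,:2]**2).sum(1),rcond=None)[0]
    return s[:2],np.sqrt(s[2]+s[:2]@s[:2])
for n in('top','side'):
    d=np.load(f'/tmp/{n}.npz'); w=d['w']; f=d['f'].astype(int)
    r,g,b=f[...,0],f[...,1],f[...,2]; x,y,z=np.moveaxis(w,-1,0)
    near=lambda X,Y,D:np.hypot(x-X,y-Y)<D
    m=(r>90)&(g<60)&(b<60)&near(.53,-.1,.12)&(z>.08)&(z<.115); p=w[m]
    p0=np.median(p,0); c=p.mean(0)[:2]
    for k in range(4):
        rr=np.hypot(*(p[:,:2]-c).T); q=p[(rr>.052)&(rr<.085)]; c,ra=fit(q)
    print(n,'wheel',c.round(4),ra.round(4),len(q))
    q=w[near(.52,-.1,.1)&(z>.12)&(z<.19)]; print(' grip',len(q),q.mean(0).round(4),q.min(0).round(3),q.max(0).round(3)); t=q[q[:,2]>.155]; print('  top',len(t),t.mean(0).round(4))
    hub=w[near(c[0],c[1],.02)];print(' hub z',np.nanmax(hub[:,2]))
    q=w[(b>r+15)&(b>g+10)&near(.505,.055,.09)&(z>.06)]; print(' gauge',len(q),q.mean(0).round(4), [np.round(v,3) for v in cv2.minAreaRect((q[:,:2]*1000).astype(np.float32))[:2]],cv2.minAreaRect((q[:,:2]*1000).astype(np.float32))[2])
    q=w[(z>.175)&(z<.215)&near(.54,.26,.13)&(r>b+25)]; c=q.mean(0)[:2]
    for k in range(6):
        rr=np.hypot(*(q[:,:2]-c).T); c,ra=fit(q[(rr>.05)&(rr<.075)]); 
    print(' lens',len(q),c.round(4),ra.round(4))
    q=w[(z>.215)&(z<.27)&near(.487,.315,.05)]; t=q[q[:,2]>.248];print(' lgrip',len(q),q.mean(0).round(4),'top',len(t),t.mean(0).round(4))
    q=w[(z>.17)&(z<.6)&(x>.6)&(x<.9)&(y>0)&(y<.45)]; print(' arm max z',q[:,2].max())
    for yy in np.arange(0,.45,.05):
        e=q[abs(q[:,1]-yy)<.025]; 
        if len(e): print('   y',yy.round(2),e[:,0].mean().round(3),e[:,2].max().round(3))
E
```

```text
top wheel [ 0.5342 -0.1133] 0.0683 557
 grip 89 [ 0.4756 -0.1202  0.1575] [ 0.464 -0.134  0.12 ] [ 0.488 -0.108  0.166]
  top 75 [ 0.4753 -0.1213  0.1608]
 hub z 0.1075823816499334
 gauge 934 [0.508  0.0532 0.0876] [array([507.907,  53.27 ]), array([97.739, 91.651])] 9.069828987121582
 lens 1602 [0.5481 0.2672] 0.0574
 lgrip 123 [0.4874 0.308  0.2453] top 75 [0.487  0.3112 0.2533]
 arm max z 0.3036956392912127
   y 0.1 0.78 0.228
   y 0.15 0.741 0.226
   y 0.2 0.696 0.226
   y 0.25 0.707 0.225
   y 0.3 0.727 0.226
   y 0.35 0.73 0.252
   y 0.4 0.724 0.254
side wheel [ 0.5339 -0.1137] 0.0685 572
 grip 168 [ 0.4742 -0.1188  0.1485] [ 0.462 -0.134  0.121] [ 0.488 -0.11   0.167]
  top 75 [ 0.4752 -0.1221  0.1619]
 hub z 0.10834864178636136
 gauge 1272 [0.5078 0.0534 0.0898] [array([508.82 ,  51.204]), array([99.558, 95.628])] 9.11118221282959
 lens 2012 [0.5474 0.2668] 0.0573
 lgrip 250 [0.4857 0.3129 0.2457] top 158 [0.4867 0.3102 0.254 ]
 arm max z 0.3041038013605329
   y 0.1 0.78 0.228
   y 0.15 0.739 0.225
   y 0.2 0.694 0.226
   y 0.25 0.708 0.229
   y 0.3 0.723 0.226
   y 0.35 0.73 0.252
   y 0.4 0.721 0.253
```

```bash
python3 - <<'E'
import numpy as np
yaw=.439; s=np.array([20.9,29.3])
for i in range(10):
    print(i,round(s@[np.cos(yaw),np.sin(yaw)],1),round(s@[np.sin(yaw),-np.cos(yaw)],1)); yaw+=.1132
E
```

```text
0 31.4 -17.6
1 33.2 -14.0
2 34.5 -10.1
3 35.5 -6.2
4 35.9 -2.1
5 35.9 1.9
6 35.5 6.0
7 34.6 10.0
8 33.2 13.8
9 31.5 17.5
```

>>> play_rows:
  series:
    - {"dp":[31.4,-17.6,0],"dr":[0,0,-0.1132],"jaw":100}
    - {"dp":[33.2,-14,0],"dr":[0,0,-0.1132],"jaw":100}
    - {"dp":[34.5,-10.1,0],"dr":[0,0,-0.1132],"jaw":100}
    - {"dp":[35.5,-6.2,0],"dr":[0,0,-0.1132],"jaw":100}
    - {"dp":[35.9,-2.1,0],"dr":[0,0,-0.1132],"jaw":100}
  newtons: 40

```text
time_s: 1.52
position: [0.3283, -0.3275, 0.2314]
orientation: [3.141, 0.0, 1.01]
force: [1.2, -1.2, -1.1]
gripper_width: 0.0855
grip_force: 0.0
```

>>> play_rows:
  series:
    - {"dp":[35.9,1.9,0],"dr":[0,0,-0.1132],"jaw":70}
    - {"dp":[35.5,6,0],"dr":[0,0,-0.1132],"jaw":70}
    - {"dp":[34.6,10,0],"dr":[0,0,-0.1132],"jaw":70}
    - {"dp":[33.2,13.8,0],"dr":[0,0,-0.1132],"jaw":70}
    - {"dp":[31.5,17.5,0],"dr":[0,0,-0.1132],"jaw":70}

```text
time_s: 1.93
position: [0.433, -0.1808, 0.2316]
orientation: [3.141, 0.0, 1.576]
force: [0.3, -0.9, 0.2]
gripper_width: 0.0596
grip_force: 0.0
```

>>> play_rows:
  series:
    - {"dp":[0,0,0],"jaw":70}
    - {"dp":[0,0,0],"jaw":70}
    - {"dp":[0,0,0],"jaw":70}

```text
validation failed for argument at $.se...
```

>>> play_rows:
  series:
    - {"dp":[29.5,21,0],"dr":[0,0,0],"jaw":70}
    - {"dp":[29.5,21,0],"dr":[0,0,0],"jaw":70}
    - {"dp":[0,0,20],"dr":[0,0,0],"jaw":70}
    - {"dp":[0,0,20],"dr":[0,0,0],"jaw":70}
    - {"dp":[0,0,0],"dr":[0,0,0],"jaw":70}

```text
time_s: 2.35
position: [0.4724, -0.1215, 0.1871]
orientation: [-3.135, -0.003, 1.573]
force: [-1.1, 0.3, -0.9]
gripper_width: 0.0602
grip_force: 0.0
```

>>> play_rows:
  series:
    - {"dp":[0,3,25],"dr":[0,0,0],"jaw":70}
    - {"dp":[0,0,25],"dr":[0,0,0],"jaw":70}
    - {"dp":[0,0,20],"dr":[0,0,0],"jaw":70}
    - {"dp":[0,0,0],"dr":[0,0,0],"jaw":0}
    - {"dp":[0,0,0],"dr":[0,0,0],"jaw":0}

```text
time_s: 2.77
position: [0.4763, -0.1234, 0.121]
orientation: [-3.139, -0.001, 1.57]
force: [0.3, 0.1, 1.2]
gripper_width: 0.0365
grip_force: 0.0
```

>>> play_rows:
  series:
    - {"dp":[0,0,0],"dr":[0,0,0],"jaw":0}
    - {"dp":[0,0,0],"dr":[0,0,0],"jaw":0}
    - {"dp":[0,0,0],"dr":[0,0,0],"jaw":0}

```text
time_s: 3.02
position: [0.4771, -0.124, 0.1228]
orientation: [3.141, 0.001, 1.57]
force: [-4.4, 0.1, 1.1]
gripper_width: 0.0268
grip_force: 40.6
```

```bash
python3 - <<'E'
from h import *
s=env.read_state(); print(s['position'],s['gripper_width'],s['grip_force'],s['joints'])
# plan circle: tool x=+y, tool y=+x ; clockwise => world angle decreasing
c=np.array([.5341,-.1135]); a0=np.arctan2(-.1218+.1135,.4752-.5341); r=.0595
print('a0',np.degrees(a0))
for n,st in((16,30),(8,15)):
  a=a0
  for i in range(n):
    p=c+r*np.array([np.cos(a),np.sin(a)]); a-=np.radians(st); q=c+r*np.array([np.cos(a),np.sin(a)])
    d=(q-p)*1000; print(st*(i+1),'[%.1f, %.1f]'%(d[1],d[0]),(q).round(4))
E
```

```text
[ 0.4770972  -0.12397315  0.12283282] 0.026849190960861725 40.607316998939496 [-3.89633892e-01 -3.24901839e-02 -1.97268196e-01  1.40541062e+00
 -1.12867367e-03  1.18167265e+00]
a0 -171.9788766480672
30 [30.6, 3.7] [ 0.4789 -0.0912]
60 [24.6, 18.5] [ 0.4975 -0.0666]
90 [12.0, 28.3] [ 0.5258 -0.0546]
120 [-3.7, 30.6] [ 0.5564 -0.0583]
150 [-18.5, 24.6] [ 0.581  -0.0769]
180 [-28.3, 12.0] [ 0.593  -0.1052]
210 [-30.6, -3.7] [ 0.5893 -0.1358]
240 [-24.6, -18.5] [ 0.5707 -0.1604]
270 [-12.0, -28.3] [ 0.5424 -0.1724]
300 [3.7, -30.6] [ 0.5118 -0.1687]
330 [18.5, -24.6] [ 0.4872 -0.1501]
360 [28.3, -12.0] [ 0.4752 -0.1218]
390 [30.6, 3.7] [ 0.4789 -0.0912]
420 [24.6, 18.5] [ 0.4975 -0.0666]
450 [12.0, 28.3] [ 0.5258 -0.0546]
480 [-3.7, 30.6] [ 0.5564 -0.0583]
15 [15.5, -0.1] [ 0.475  -0.1063]
30 [15.0, 3.9] [ 0.4789 -0.0912]
45 [13.5, 7.6] [ 0.4866 -0.0777]
60 [11.1, 10.9] [ 0.4975 -0.0666]
75 [7.9, 13.4] [ 0.5108 -0.0587]
90 [4.2, 15.0] [ 0.5258 -0.0546]
105 [0.1, 15.5] [ 0.5413 -0.0544]
120 [-3.9, 15.0] [ 0.5564 -0.0583]
```

>>> play_rows:
  series:
    - {"dp":[30.6,3.7,0],"dr":[0,0,0],"jaw":0}
    - {"dp":[24.6,18.5,0],"dr":[0,0,0],"jaw":0}
    - {"dp":[12,28.3,0],"dr":[0,0,0],"jaw":0}
    - {"dp":[-3.7,30.6,0],"dr":[0,0,0],"jaw":0}
    - {"dp":[-18.5,24.6,0],"dr":[0,0,0],"jaw":0}

```text
time_s: 3.43
position: [0.5831, -0.0768, 0.1229]
orientation: [-3.14, 0.002, 1.575]
force: [-14.2, -6.7, 9.2]
gripper_width: 0.0271
grip_force: 43.6
```

>>> play_rows:
  series:
    - {"dp":[-28.3,12,0],"dr":[0,0,0],"jaw":0}
    - {"dp":[-30.6,-3.7,0],"dr":[0,0,0],"jaw":0}
    - {"dp":[-24.6,-18.5,0],"dr":[0,0,0],"jaw":0}
    - {"dp":[-12,-28.3,0],"dr":[0,0,0],"jaw":0}
    - {"dp":[3.7,-30.6,0],"dr":[0,0,0],"jaw":0}

```text
time_s: 3.85
position: [0.5167, -0.172, 0.1229]
orientation: [3.134, -0.001, 1.569]
force: [6.1, 8.3, 1.9]
gripper_width: 0.0272
grip_force: 43.0
```

>>> play_rows:
  series:
    - {"dp":[18.5,-24.6,0],"dr":[0,0,0],"jaw":0}
    - {"dp":[28.3,-12,0],"dr":[0,0,0],"jaw":0}
    - {"dp":[30.6,3.7,0],"dr":[0,0,0],"jaw":0}
    - {"dp":[24.6,18.5,0],"dr":[0,0,0],"jaw":0}
    - {"dp":[0,0,0],"dr":[0,0,0],"jaw":0}

```text
time_s: 4.27
position: [0.503, -0.065, 0.1229]
orientation: [3.134, -0.002, 1.575]
force: [0.4, 3.0, -0.0]
gripper_width: 0.0266
grip_force: 44.5
```

```bash
cat > plan.py <<'E'
import sys; from h import *
s=env.read_state(); c=np.array([.5345,-.1135]); r=.0595
p=s['position'][:2]; a=np.arctan2(*(p-c)[::-1]); print('ang',np.degrees(a).round(1),'r',np.hypot(*(p-c)).round(4),'travel mod',((-172-np.degrees(a))*-1)%360, 'F',np.round(s['force'],1), 'tang',round(float(s['force'][:2]@[-np.sin(a),np.cos(a)]),1))
for st in sys.argv[1:]:
    a-=np.radians(float(st)); q=c+r*np.array([np.cos(a),np.sin(a)]); d=(q-p)*1000; p=q; print('[%.1f, %.1f, 0]'%(d[1],d[0]))
E
python3 plan.py 15 15 15 15 15 6 6 6 6 6 6 6 6 6 6
```

```text
ang 123.0 r 0.0578 travel mod 294.9681250497156 F [ 0.4  3.  -0. ] tang -2.0
[8.1, 13.1, 0]
[2.8, 15.3, 0]
[-1.2, 15.5, 0]
[-5.2, 14.6, 0]
[-8.8, 12.8, 0]
[-4.4, 4.4, 0]
[-4.8, 3.9, 0]
[-5.2, 3.4, 0]
[-5.6, 2.8, 0]
[-5.8, 2.2, 0]
[-6.0, 1.6, 0]
[-6.2, 1.0, 0]
[-6.2, 0.3, 0]
[-6.2, -0.3, 0]
[-6.2, -1.0, 0]
```

>>> play_rows:
  series:
    - {"dp":[8.1,13.1,0],"dr":[0,0,0],"jaw":0}
    - {"dp":[2.8,15.3,0],"dr":[0,0,0],"jaw":0}
    - {"dp":[-1.2,15.5,0],"dr":[0,0,0],"jaw":0}
    - {"dp":[-5.2,14.6,0],"dr":[0,0,0],"jaw":0}
    - {"dp":[-6,9,0],"dr":[0,0,0],"jaw":0}

```text
time_s: 4.68
position: [0.5703, -0.0657, 0.123]
orientation: [3.135, -0.008, 1.574]
force: [3.8, 10.2, -0.2]
gripper_width: 0.0269
grip_force: 44.4
```

```bash
python3 plan.py 7 7 7 7 7
```

```text
ang 53.2 r 0.0597 travel mod 225.22246703296372 F [ 3.8 10.2 -0.2] tang 3.1
[-4.9, 5.4, 0]
[-5.3, 4.9, 0]
[-5.9, 4.2, 0]
[-6.4, 3.5, 0]
[-6.7, 2.7, 0]
```

>>> play_rows:
  series:
    - {"dp":[-4.9,5.4,0],"dr":[0,0,0],"jaw":0}
    - {"dp":[-5.3,4.9,0],"dr":[0,0,0],"jaw":0}
    - {"dp":[-5.9,4.2,0],"dr":[0,0,0],"jaw":0}
    - {"dp":[-6.4,3.5,0],"dr":[0,0,0],"jaw":0}
    - {"dp":[-6.7,2.7,0],"dr":[0,0,0],"jaw":0}

```text
time_s: 5.1
position: [0.593, -0.0961, 0.123]
orientation: [3.13, -0.006, 1.574]
force: [9.9, 7.3, -3.5]
gripper_width: 0.0267
grip_force: 44.1
```

```bash
python3 plan.py 7 7 7 7 7
```

```text
ang 16.6 r 0.061 travel mod 188.60132188216673 F [ 9.9  7.3 -3.5] tang 4.2
[-7.5, 0.2, 0]
[-7.2, 0.8, 0]
[-7.3, -0.1, 0]
[-7.2, -1.0, 0]
[-7.0, -1.9, 0]
```

>>> play_rows:
  series:
    - {"dp":[-7.5,0.2,0],"dr":[0,0,0],"jaw":0}
    - {"dp":[-7.2,0.8,0],"dr":[0,0,0],"jaw":0}
    - {"dp":[-7.3,-0.1,0],"dr":[0,0,0],"jaw":0}
    - {"dp":[-7.2,-1,0],"dr":[0,0,0],"jaw":0}
    - {"dp":[-7,-1.9,0],"dr":[0,0,0],"jaw":0}

```text
time_s: 5.52
position: [0.5952, -0.1131, 0.1228]
orientation: [3.119, -0.045, 1.585]
force: [23.5, 48.9, -5.5]
gripper_width: 0.0266
grip_force: 44.9
```

```bash
python3 plan.py 7 7 7 7 7
```

```text
ang 0.4 r 0.0607 travel mod 172.39766454995703 F [23.5 48.9 -5.5] tang 48.7
[-7.3, -1.6, 0]
[-7.2, -1.3, 0]
[-6.9, -2.1, 0]
[-6.6, -3.0, 0]
[-6.2, -3.8, 0]
```

>>> play_rows:
  series:
    - {"dp":[8,0,0],"dr":[0,0,0],"jaw":0}
    - {"dp":[6,0,0],"dr":[0,0,0],"jaw":0}
    - {"dp":[0,0,0],"dr":[0,0,0],"jaw":0}

```text
time_s: 5.77
position: [0.5953, -0.1136, 0.1231]
orientation: [3.121, -0.013, 1.578]
force: [19.9, 13.9, -8.7]
gripper_width: 0.027
grip_force: 44.4
```

```bash
python3 plan.py -9 -18 -18 -18 -18 -9
```

```text
ang -0.1 r 0.0608 travel mod 171.90505964739154 F [19.9 13.9 -8.7] tang 14.0
[9.3, -2.0, 0]
[17.7, -5.7, 0]
[15.1, -10.9, 0]
[11.0, -15.0, 0]
[5.8, -17.7, 0]
[0.7, -9.3, 0]
```

>>> play_rows:
  series:
    - {"dp":[13,1,0],"dr":[0,0,0],"jaw":0}
    - {"dp":[17.7,-5.7,0],"dr":[0,0,0],"jaw":0}
    - {"dp":[15.1,-10.9,0],"dr":[0,0,0],"jaw":0}
    - {"dp":[11,-15,0],"dr":[0,0,0],"jaw":0}
    - {"dp":[5.8,-14,0],"dr":[0,0,0],"jaw":0}

```text
time_s: 6.18
position: [0.5422, -0.0627, 0.1232]
orientation: [3.138, 0.012, 1.57]
force: [0.6, -18.7, -0.9]
gripper_width: 0.0269
grip_force: 44.6
```

>>> play_rows:
  series:
    - {"dp":[0,0,0],"dr":[0,0,0],"jaw":0}

```text
time_s: 6.27
position: [0.5399, -0.0627, 0.1232]
orientation: [3.141, 0.011, 1.569]
force: [-3.3, -12.5, -0.5]
gripper_width: 0.0268
grip_force: 44.6
```

```bash
python3 plan.py 5
```

```text
ang 84.0 r 0.051 travel mod 255.950786656996 F [ -3.3 -12.5  -0.5] tang 2.0
[7.6, 6.0, 0]
```

>>> play_rows:
  series:
    - {"dp":[-1,-7,0],"dr":[0,0,0],"jaw":0}
    - {"dp":[-1,-7,0],"dr":[0,0,0],"jaw":0}
    - {"dp":[0,0,0],"dr":[0,0,0],"jaw":0}

```text
time_s: 6.52
position: [0.528, -0.0633, 0.1231]
orientation: [3.138, 0.005, 1.569]
force: [-0.9, -4.7, 0.1]
gripper_width: 0.0265
grip_force: 44.6
```

```bash
python3 plan.py 5; python3 - <<'E'
from h import *
c=env.read_camera('side'); save(c,'s1.png'); w=cloud(c)
print(env.boxes_of('crank_grip_mid',c)[:2])
cv2.imwrite('pics/s1c.png',cv2.resize(c['frame'][130:300,210:410,::-1],(800,680))[:600])
E
```

```text
ang 97.4 r 0.0506 travel mod 269.42630853235056 F [-0.9 -4.7  0.1] tang 1.5
[9.2, 4.0, 0]
[{'rect': [296.3, 213.0, 308.7, 235.7], 'conf': 0.57}]
```

View pics/s1c.png

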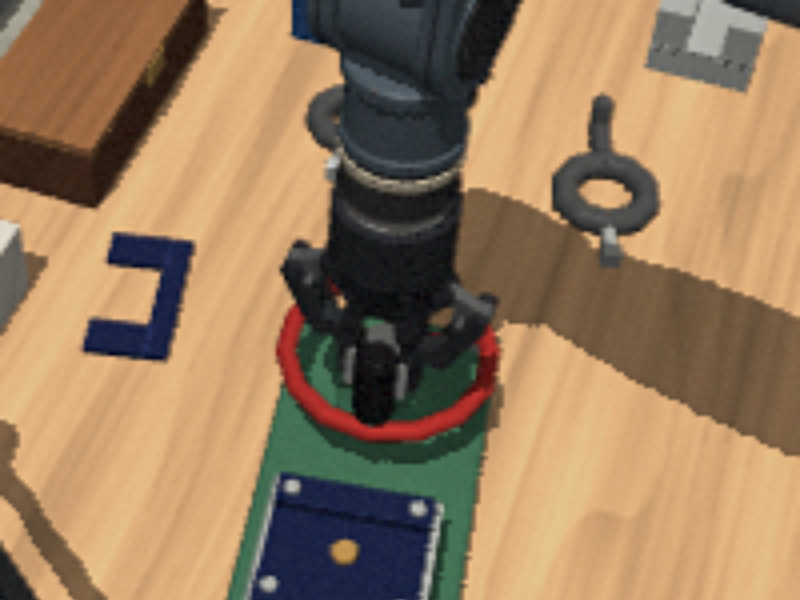

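The crop shows the pads holding the black grip, which has slid toward +y in the pads. That puts the stop at about 8° and the grip now at about 96°, so it is backed off close to 90°. I'll release and check.

>>> play_rows:
  series:
    - {"dp":[0,0,0],"dr":[0,0,0],"jaw":75}
    - {"dp":[0,0,0],"dr":[0,0,0],"jaw":75}
    - {"dp":[0,0,0],"dr":[0,0,0],"jaw":75}
    - {"dp":[0,0,-15],"dr":[0,0,0],"jaw":75}
    - {"dp":[0,0,-30],"dr":[0,0,0],"jaw":75}

```text
time_s: 7.03
position: [0.5246, -0.0594, 0.1627]
orientation: [-3.134, -0.003, 1.571]
force: [-0.1, 0.3, -0.1]
gripper_width: 0.0645
grip_force: 0.0
```

>>> play_rows:
  series:
    - {"dp":[0,0,-40],"dr":[0,0,0],"jaw":75}
    - {"dp":[0,0,-40],"dr":[0,0,0],"jaw":75}
    - {"dp":[0,0,-40],"dr":[0,0,0],"jaw":75}
    - {"dp":[20,-10,0],"dr":[0,0,0],"jaw":75}
    - {"dp":[40,-10,0],"dr":[0,0,0],"jaw":75}

```text
time_s: 7.45
position: [0.51, -0.0028, 0.2909]
orientation: [3.132, 0.002, 1.566]
force: [0.8, 0.8, -0.8]
gripper_width: 0.0642
grip_force: 0.0
```

>>> play_rows:
  series:
    - {"dp":[40,-5,0],"dr":[0,0,0],"jaw":75}
    - {"dp":[40,-5,0],"dr":[0,0,0],"jaw":75}
    - {"dp":[40,-5,0],"dr":[0,0,0],"jaw":75}
    - {"dp":[40,-5,0],"dr":[0,0,0],"jaw":75}
    - {"dp":[40,0,0],"dr":[0,0,0],"jaw":75}

```text
time_s: 7.87
position: [0.4862, 0.202, 0.2874]
orientation: [3.14, -0.001, 1.571]
force: [0.7, -0.0, -0.5]
gripper_width: 0.0641
grip_force: 0.0
```

```bash
cat > m.py <<'E'
from h import *
for n in('top','side'):
    c=env.read_camera(n); save(c,n+'2.png'); w=cloud(c); f=c['frame'].astype(int)
    r,g,b=np.moveaxis(f,-1,0); x,y,z=np.moveaxis(w,-1,0)
    near=lambda X,Y,D:np.hypot(x-X,y-Y)<D
    t=w[near(.534,-.1135,.09)&(z>.15)&(z<.185)]; p=t.mean(0)
    print(n,'peg',len(t),p.round(4),np.degrees(np.arctan2(p[1]+.1135,p[0]-.5342)).round(1))
    q=w[(b>r+15)&(b>g+10)&near(.508,.054,.09)&(z>.06)&(z<.13)]
    if len(q)>20:print(' gauge',len(q),q.mean(0).round(4),[np.round(v,1) for v in cv2.minAreaRect((q[:,:2]*1000).astype(np.float32))[:2]])
    t=w[(z>.247)&(z<.262)&near(.487,.311,.04)]; print(' lgrip',len(t),t.mean(0).round(4))
E
python3 m.py; python3 plan.py
```

```text
top peg 79 [ 0.5257 -0.0529  0.1605] 98.0
 gauge 897 [0.5093 0.0531 0.1026] [array([508.4,  53.3]), array([96.5, 91.3])]
 lgrip 0 [nan nan nan]
side peg 0 [nan nan nan] nan
 gauge 354 [0.5169 0.0811 0.1058] [array([509.2,  52.7]), array([98.9, 93.1])]
 lgrip 161 [0.4868 0.3104 0.2538]
ang 98.6 r 0.3225 travel mod 270.61675514928083 F [-0.8 -0.3  0.2] tang 0.8m.py:10: RuntimeWarning: Mean of empty slice.
  t=w[(z>.247)&(z<.262)&near(.487,.311,.04)]; print(' lgrip',len(t),t.mean(0).round(4))
  ret = um.true_divide(
m.py:6: RuntimeWarning: Mean of empty slice.
  t=w[near(.534,-.1135,.09)&(z>.15)&(z<.185)]; p=t.mean(0)
```

>>> play_rows:
  series:
    - {"dp":[37,0,0],"dr":[0,0,0],"jaw":70}
    - {"dp":[36,0,0],"dr":[0,0,0],"jaw":70}
    - {"dp":[36,0,0],"dr":[0,0,0],"jaw":70}
    - {"dp":[0,0,10],"dr":[0,0,0],"jaw":70}
    - {"dp":[0,0,0],"dr":[0,0,0],"jaw":70}

```text
time_s: 8.38
position: [0.4865, 0.3098, 0.2743]
orientation: [-3.139, 0.001, 1.574]
force: [0.2, -1.4, -1.0]
gripper_width: 0.0597
grip_force: 0.0
```

>>> play_rows:
  series:
    - {"dp":[0.5,0.5,25],"dr":[0,0,0],"jaw":70}
    - {"dp":[0,0,25],"dr":[0,0,0],"jaw":70}
    - {"dp":[0,0,14],"dr":[0,0,0],"jaw":70}
    - {"dp":[0,0,0],"dr":[0,0,0],"jaw":0}
    - {"dp":[0,0,0],"dr":[0,0,0],"jaw":0}

```text
time_s: 8.8
position: [0.4873, 0.3077, 0.212]
orientation: [-3.14, 0.001, 1.569]
force: [-1.1, -0.2, 0.4]
gripper_width: 0.0369
grip_force: 0.0
```

>>> play_rows:
  series:
    - {"dp":[0,0,0],"dr":[0,0,0],"jaw":0}
    - {"dp":[0,0,0],"dr":[0,0,0],"jaw":0}
    - {"dp":[0,0,0],"dr":[0,0,0],"jaw":0}

```text
time_s: 9.05
position: [0.4884, 0.3089, 0.214]
orientation: [3.139, -0.001, 1.57]
force: [0.7, -0.6, -0.6]
gripper_width: 0.0247
grip_force: 40.6
```

```bash
python3 - <<'E'
from h import *
from scipy.optimize import fsolve
L=np.array([.548,.267]); G=np.array([.4868,.3107]); u=(L-G)/np.hypot(*(L-G)); E=L+.3*u
print('elbow',E)
# post: top camera column (103..115,157); estimate from the first cloud
w=np.load('/tmp/top.npz')['w']
q=w[(w[...,2]>.2)&(w[...,2]<.24)&(w[...,0]>.65)&(w[...,1]>.12)&(w[...,1]<.5)]
# points on post link: away from the elbow-lens line
n=np.array([-u[1],u[0]]); d=(q[:,:2]-E)@n; q=q[abs(d)>.05][:,:2]
vx,vy,x0,y0=cv2.fitLine(q.astype(np.float32),cv2.DIST_HUBER,0,.01,.01).ravel()
v=np.array([vx,vy]); v*=np.sign(v@(q.mean(0)-E)); P=E+.3*v; print('n',len(q),'post',P, 'line offs',np.cross(v,np.r_[x0,y0]-E))
T=np.array([.5085,.0535])
D=np.hypot(*(T-P)); m=(T+P)/2; h=np.sqrt(.09-D*D/4); k=np.array([-(T-P)[1],(T-P)[0]])/D
for s in(1,-1):
    e=m+s*h*k; print('elbow',e,'grip',T+.075*(T-e)/.3)
s=env.read_state(); print(s['position'],s['gripper_width'],s['grip_force'],s['joints'].round(2))
E
```

```text
elbow [0.79214699 0.09266628]
n 1114 post [0.71046856 0.38133327] line offs -0.011249013832016104
elbow [0.80536769 0.09673856] grip [0.43428308 0.04269036]
elbow [0.41360086 0.33809472] grip [ 0.53222478 -0.01764868]
[0.48835692 0.30892552 0.21397852] 0.02468193684953912 40.55918527218125 [ 0.45  0.18  0.21  1.6  -0.    2.02]<stdin>:11: DeprecationWarning: Arrays of 2-dimensional vectors are deprecated. Use arrays of 3-dimensional vectors instead. (deprecated in NumPy 2.0)
```

```bash
python3 - <<'E'
import numpy as np
E0=np.array([.7921,.0927]);E1=np.array([.8054,.0967]);p=np.array([.4884,.3089]);a0=np.arctan2(*(p-E0)[::-1]);e=np.array([.4343,.0427]);a1=np.arctan2(*(e-E1)[::-1])%(2*np.pi)
for i in range(1,11):
    t=i/10;a=a0+(a1-a0)*t;q=E0+(E1-E0)*t+.375*np.array([np.cos(a),np.sin(a)]);d=(q-p)*1000;p=q;print('[%.1f, %.1f]'%(d[1],d[0]),q.round(4))
E
```

```text
[-22.2, -16.2] [0.4722 0.2867]
[-24.7, -12.5] [0.4597 0.262 ]
[-25.6, -10.5] [0.4492 0.2364]
[-26.5, -8.5] [0.4407 0.2099]
[-27.1, -6.4] [0.4342 0.1828]
[-27.6, -4.3] [0.4299 0.1551]
[-28.0, -2.2] [0.4277 0.1271]
[-28.2, 0.0] [0.4278 0.0989]
[-28.2, 2.2] [0.4299 0.0708]
[-28.0, 4.4] [0.4343 0.0427]
```

>>> play_rows:
  series:
    - {"dp":[-22,-16,0],"dr":[0,0,0],"jaw":0}
    - {"dp":[-24.7,-12.5,0],"dr":[0,0,0],"jaw":0}
    - {"dp":[-25.6,-10.5,0],"dr":[0,0,0],"jaw":0}
    - {"dp":[-26.5,-8.5,0],"dr":[0,0,0],"jaw":0}
    - {"dp":[-27,-6.4,0],"dr":[0,0,0],"jaw":0}

```text
time_s: 9.47
position: [0.4334, 0.1827, 0.2139]
orientation: [3.139, -0.001, 1.572]
force: [0.7, 0.1, 2.3]
gripper_width: 0.0247
grip_force: 41.1
```

>>> play_rows:
  series:
    - {"dp":[-27.6,-4.3,0],"dr":[0,0,0],"jaw":0}
    - {"dp":[-28,-2.2,0],"dr":[0,0,0],"jaw":0}
    - {"dp":[-28,0,0],"dr":[0,0,0],"jaw":0}
    - {"dp":[-28,2.2,0],"dr":[0,0,0],"jaw":0}
    - {"dp":[-14,2.2,0],"dr":[0,0,0],"jaw":0}

```text
time_s: 9.88
position: [0.4319, 0.0552, 0.2139]
orientation: [3.139, 0.001, 1.569]
force: [-0.9, 0.4, -0.3]
gripper_width: 0.0245
grip_force: 41.0
```

>>> play_rows:
  series:
    - {"dp":[-8,1,0],"dr":[0,0,0],"jaw":0}
    - {"dp":[-3,0,0],"dr":[0,0,0],"jaw":0}
    - {"dp":[0,0,0],"dr":[0,0,0],"jaw":0}
    - {"dp":[0,0,0],"dr":[0,0,0],"jaw":0}

```text
time_s: 10.22
position: [0.4333, 0.0472, 0.2138]
orientation: [3.139, -0.0, 1.571]
force: [-0.3, -0.5, 5.4]
gripper_width: 0.025
grip_force: 41.5
```

```bash
cat > lens.py <<'E'
from h import *
import sys
def fit(p):
    A=np.c_[2*p[:,:2],np.ones(len(p))]; s=np.linalg.lstsq(A,(p[:,:2]**2).sum(1),rcond=None)[0]
    return s[:2],np.sqrt(s[2]+s[:2]@s[:2])
for n in('top','side'):
    c=env.read_camera(n); save(c,n+sys.argv[1]+'.png'); w=cloud(c); f=c['frame'].astype(int)
    r,g,b=np.moveaxis(f,-1,0); x,y,z=np.moveaxis(w,-1,0)
    q=w[(z>.175)&(z<.215)&(np.hypot(x-.508,y-.054)<.09)&(r>b+25)]; ce=np.array([.508,.054])
    for k in range(8):
        rr=np.hypot(*(q[:,:2]-ce).T); s=(rr>.045)&(rr<.078); ce,ra=fit(q[s])
    print(n,'lens',s.sum(),ce.round(4),ra.round(4))
    q=w[(z>.245)&(z<.262)&(np.hypot(x-.434,y-.043)<.03)]; print(' grip',len(q),q.mean(0).round(4) if len(q) else '')
    t=w[(np.hypot(x-.534,y+.1135)<.09)&(z>.15)&(z<.175)]
    if len(t): p=t.mean(0); print(' peg',len(t),p.round(4),np.degrees(np.arctan2(p[1]+.1135,p[0]-.5342)).round(1))
print(env.read_state()['position'],env.read_state()['force'])
E
python3 lens.py 3
```

```text
top lens 599 [0.5066 0.0597] 0.0573
 grip 0 
 peg 79 [ 0.5257 -0.0529  0.1604] 98.0
side lens 849 [0.5046 0.0597] 0.0573
 grip 165 [0.4324 0.0516 0.2537]
 peg 66 [ 0.5284 -0.051   0.1606] 95.3
[0.43331352 0.04749452 0.21377828] [ 0.34856611 -0.18370125  6.15429026]
```

View pics/top3.png

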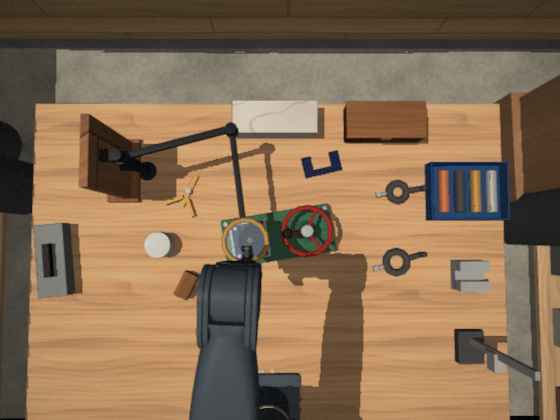

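The top view shows the lens ring at about (245,240), roughly 6 mm short in y of the gauge. I'll nudge it.

>>> play_rows:
  series:
    - {"dp":[-4,1.3,0],"dr":[0,0,0],"jaw":0}
    - {"dp":[-3.7,1.2,0],"dr":[0,0,0],"jaw":0}
    - {"dp":[0,0,0],"dr":[0,0,0],"jaw":0}
    - {"dp":[0,0,0],"dr":[0,0,0],"jaw":0}

```text
time_s: 10.65
position: [0.4359, 0.0399, 0.2138]
orientation: [3.139, -0.0, 1.573]
force: [0.3, 0.3, 5.7]
gripper_width: 0.0251
grip_force: 41.7
```

```bash
python3 lens.py 4
```

```text
top lens 584 [0.5092 0.054 ] 0.0571
 grip 0 
 peg 79 [ 0.5257 -0.0529  0.1609] 98.0
side lens 860 [0.507  0.0535] 0.0575
 grip 164 [0.4341 0.0443 0.2536]
 peg 72 [ 0.5273 -0.0517  0.1608] 96.4
[0.43587185 0.03997899 0.21379344] [0.21718715 0.12415155 5.83849323]
```

Centred. I'll release, lift clear and back away.

>>> play_rows:
  series:
    - {"dp":[0,0,0],"dr":[0,0,0],"jaw":70}
    - {"dp":[0,0,0],"dr":[0,0,0],"jaw":70}
    - {"dp":[0,0,0],"dr":[0,0,0],"jaw":70}
    - {"dp":[0,0,-10],"dr":[0,0,0],"jaw":70}
    - {"dp":[0,0,-25],"dr":[0,0,0],"jaw":70}

```text
time_s: 11.17
position: [0.4326, 0.0394, 0.244]
orientation: [-3.133, -0.001, 1.571]
force: [-0.4, -0.6, 0.2]
gripper_width: 0.0595
grip_force: 0.0
```

>>> play_rows:
  series:
    - {"dp":[0,0,-30],"dr":[0,0,0],"jaw":70}
    - {"dp":[0,0,-30],"dr":[0,0,0],"jaw":70}
    - {"dp":[-25,-15,0],"dr":[0,0,0],"jaw":70}
    - {"dp":[-35,-20,0],"dr":[0,0,0],"jaw":70}
    - {"dp":[-35,-20,0],"dr":[0,0,0],"jaw":70}

```text
time_s: 11.58
position: [0.3799, -0.0565, 0.3086]
orientation: [3.14, 0.001, 1.574]
force: [-0.6, -0.3, -1.1]
gripper_width: 0.0594
grip_force: 0.0
```

>>> play_rows:
  series:
    - {"dp":[-35,-10,0],"dr":[0,0,0],"jaw":70}
    - {"dp":[-35,0,0],"dr":[0,0,0],"jaw":70}
    - {"dp":[-20,0,0],"dr":[0,0,0],"jaw":70}
    - {"dp":[0,0,0],"dr":[0,0,0],"jaw":70}

```text
time_s: 11.92
position: [0.3697, -0.1494, 0.3072]
orientation: [-3.141, 0.001, 1.565]
force: [0.1, 0.4, -0.0]
gripper_width: 0.0601
grip_force: 0.0
```

```bash
python3 lens.py 5
```

```text
top lens 697 [0.5085 0.0541] 0.0574
 grip 80 [0.4344 0.0433 0.2528]
 peg 79 [ 0.5257 -0.0529  0.1606] 98.0
side lens 907 [0.507  0.0534] 0.0575
 grip 106 [0.434  0.0438 0.2536]
 peg 95 [ 0.5253 -0.0533  0.1611] 98.4
[ 0.36980013 -0.14632022  0.30747341] [0.61873996 0.40860027 0.57455363]
```

View pics/top5.png

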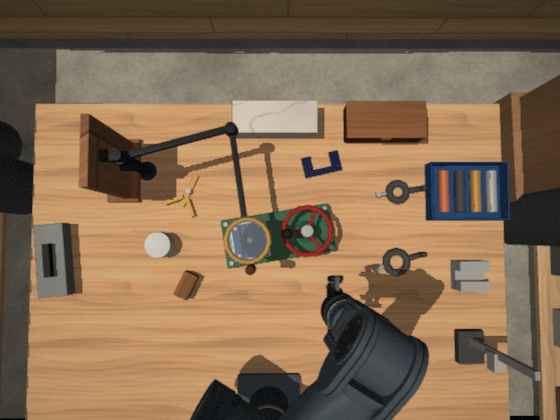

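The lens ring is at (247,240) over the gauge, the crank grip is at (288,234), the loose items haven't moved and the robot is clear.

```bash
python3 -c "
from rig import env
print(env.sign_off())"
```

```text
the job is handed in; nothing more can be done
None
```

The job is handed in: the wheel was cranked to its stop at about 1.5 turns and backed off about 88° (estimated, as the grip slid in the pads at the stop), the lens was left within about 2 mm of centre over the gauge, and the other things look undisturbed.

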